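# Start and close the spring-loaded filler cap of an oil reservoir

### The job

The black filler cap of the small grey oil reservoir is only lying loose on top of its thread. Without lifting it off, turn it backwards (anticlockwise seen from above) under a light push until it drops into the start of the thread, then keep it pressed in and turn it forwards (clockwise) until it is fully home, and let go. The neck sits in soft rubber: do not press hard, and do not twist hard against a stop in either direction.

Things in the scene. Friction and masses are not known exactly. Their poses are not given: they have to be found in the camera images.
- cap_grip (a point): Grip point of the filler cap: black disc 66 mm across with one upright grip bar on top, 52 mm long, 14 mm thick, 30 mm tall. The point is on the cap's axis inside the bar, 9 mm below its top, 21 mm above the disc's top. x along the bar, y across, z up. Loose, about 0.15 kg. Under the disc a 32 mm stem with three short radial pins 5 mm thick, 120 degrees apart, hidden in the neck.
- cap_under (a point): Centre of the underside of the cap's 9 mm disc, 30 mm below cap_grip. At the start it is 10 to 11 mm above the neck's rim, the pins lying on the thread; pushed to the bottom of the thread start it is 3.5 mm above the rim; fully home 0.5 mm above, the disc practically closed on the rim.
- neck_rim (a point): Centre of the top rim of the filler neck: upright aluminium tube, bore 50 mm, outside 60 mm, its axis z upright, held in rubber on the fixed reservoir (grey box 158 x 123 mm, 62 mm high). The rim is 40 mm above the box.
- crest (a point): On the neck's axis, 8 mm below the rim: height of the top of the hidden right-handed three-start thread, on which the pins lie. Its clocking differs each time. Anticlockwise the pins climb up to 1 mm, then after 0.3 to 1.5 rad come over a gap, some 0.2 rad of free turn, that ends at a hard stop. Clockwise before the drop they only meet blunt thread ends, a hard stop.
- gap_floor (a point): On the neck's axis, 14.5 mm below the rim: bottom of the gap. A spring plunger resists from 1 mm below the crest: 3 N at first, 5.5 N at the gap's bottom, 7 N at home. Let go in the gap, the cap pops up. Held down and turned clockwise, it runs under the thread, is drawn 3 mm lower and stops hard, fully home, after 0.9 to 1.2 rad; the thread then holds it.
- neck_sink (a joint): How far the neck is pressed down into its rubber mount, m, 0 at rest; the rubber gives about 1 mm for 3 N. More than 6 mm (about 18 N) is too hard.
- neck_twist (a joint): How far the neck is twisted in its rubber mount, rad, 0 at rest, positive anticlockwise from above; the rubber gives about 0.1 rad for 0.5 N m. More than 0.15 rad (about 0.75 N m) either way is too hard.
Mind the look-alikes: they are no part of the job. Leave any blue or yellow look-alike of the part that bears cap_grip alone.

How it is judged (in metres and radians):
On the way, in this order (a step that is already met when the one before it is completed fails the run):
1. the cap has dropped into the start of the thread (disc less than 5.5 mm above the rim) (z of cap_under in the frame of neck_rim between 0.0015 and 0.0055 m), for 0.05 s.
2. the cap is fully home (disc within 1.5 mm of the rim) (z of cap_under in the frame of neck_rim below 0.0015 m and horizontal distance between cap_under and neck_rim below 0.004 m and angle between cap_under's own z axis and vertical below 0.06 rad), for 0.2 s.
At the end, for the whole second after the job is handed in: The cap is screwed fully home and stays there: its disc within 1.5 mm of the neck's rim, centred within 4 mm, upright within 0.06 rad, at rest (all of step 2 and linear speed of cap below 0.01 m/s); the robot touches nothing.
It fails at once if the cap is lifted off the thread (disc more than 16 mm above the rim) (z of cap_under in the frame of neck_rim above 0.016 m).
It fails at once if the neck is pressed more than 6 mm into its rubber mount (value of joint neck_sink above 0.006 m).
It fails at once if the neck is twisted more than 0.15 rad in its rubber mount (value of joint neck_twist above 0.15 rad or value of joint neck_twist below -0.15 rad).
It also fails if it takes over 58 s, if anything falls off the work surface, if the arm or the gripper's body presses on something with over 40 N, if the wrist force passes 120 N, or if a joint passes its speed limit or range.

### The arm

A 6-joint arm with a two-finger parallel gripper is mounted at the origin on a cart in front of the work surface, level with it; the furniture and walls round the work are solid. World frame = base frame: x ahead of the robot, y to its left, z up, the work surface at z = 0. Lengths are in mm, angles in rad, forces in N, time in s.
With the tool pointing down it reaches from about 350 to 775 mm from the base axis. Payload 7.3 kg.
Tool frame: the origin (TCP) lies between the finger pads; the fingertips stand 14 mm ahead of it and the grasp point (between the pads) lies 5 mm behind it; z points along the fingers, y is the line along which they close (so a half turn about z gives the same grasp; the last joint's range is limited). The gripper opens to 92 mm and grips with 3 to 60 N. Pads are 19 mm wide; open, the fingers measure 130 mm over their backs; the gripper's body (75 mm by 190 mm) begins 47 mm behind the grasp point.
Start: joints at [1.132, 0.342, 1.524, -0, 1.275, -0.146], TCP at [151.517, 502.679, 240.741] pointing down, gripper open.
Joint ranges: [-2.53, 2.53], [-0.77, 2.02], [0.04, 2.7], [-1, 4.14], [0.28, 2.66], [-3.11, 3.11]. Speed limits (rad/s): [2.57, 2.57, 3.14, 3.14, 3.14, 3.14].

### API

Orientations are given as [roll, pitch, yaw] about the fixed x, y, z axes, in that order (R = Rz(yaw) Ry(pitch) Rx(roll)).
In Python, from plant import get_obs, cams, close_job gives the robot as it stands. The module is installed in compiled form; this text tells all that it offers.
- The arm moves only by the shell command python3 -m creep 'ROWS'. ROWS is JSON, a list of rows, each an object of numbers: "hand": the opening, from 0 (shut) to 1 (fully open); "tx", "ty", "tz": the shift along the tool's x, y, z in m; "spin": the turn about the tool's z in degrees. In form: [{"hand": .., "tx": .., "ty": .., "tz": .., "spin": ..}, ...]. A call has 1 to 5 rows; each row shifts and turns the commanded pose from where the row before left it, along the tool's axes as they then stand; what a row does not reach is not made up. A row lasts 1/8 s, in which the tool goes at most 62.5 mm and 10.7 degrees, less where a joint would pass 70% of its speed; a pose out of reach is approached as far as the arm can. A call is refused whole if a number of a shift passes 0.0625 or a number of a turn 10.7, either way. A call with a gripper value outside its range is refused whole. The fingers move at their own pace and stop on an object; the grip force is fixed at half the most. Time passes only in rows, so rows that do not move let the fingers close. It gives the time, the measured TCP pose, the force, the opening and the grip force at its end, in the units of the state.
- get_obs(): the state, without advancing time (a new reading comes with each control period).
- cams.capture(name): name is "scene" or "top" or "wrist"; returns a dict with "color" (420x560x3 uint8, red, green, blue), "K" (3x3 intrinsics, pixels), "k1" (the pictures are not rectified: a ray, as slopes to the right and down, at radius r is drawn at 1 + k1 r^2 times it, then the intrinsics apply), "R" (3x3) and "t" (3): a world point X has camera coordinates R X + t. Camera axes: x right, y down, z forward; pixel columns grow to the right and rows downward; lengths in mm; the calibration is good to about 2 mm. A picture is of the moment at which its call begins. There is no depth.
- close_job(): hands the job in; it is judged then, once.
The state is a dict: "time": time; "joint_positions": joint angles; "dq": joint speeds; "tau": joint torques, N m; "tool_pos": TCP position; "tcp_rot": TCP orientation; "contact_force": force on the tool from outside, world axes, zero at the start; "moment": the same for the moment, N m; "grip_width": finger opening in mm; "finger_force": force on a finger pad.
Only numpy, scipy, OpenCV 4.12 (cv2) and the standard library are available. Lean on these libraries where they do the work, as an engineer would, in place of code of your own. Each camera call takes 0.05 s, during which the arm holds its last target. There are 200 camera calls.

## Working session

There is one attempt and no reset: what is moved stays moved. The work goes in short steps, Python scripts to look and compute and a shell command to move; the robot and the scene stay as the last step left them, time stands still between calls to the robot, and variables do not carry over. Pictures are saved under pics/ and viewed, at most 10 in all, crops included, and the job is handed in when it is done.

```bash
mkdir -p pics
cat > h.py <<'E'
import numpy as np,cv2
from plant import get_obs,cams
def snap(n,f):
    c=cams.capture(n); np.savez('pics/'+f+'.npz',**c); cv2.imwrite('pics/'+f+'.png',c['color'][:,:,::-1]); return c
def ray(c,uv):
    K=np.array(c['K']);d=np.zeros(4);d[0]=c['k1']
    p=cv2.undistortPoints(np.array([[uv]],float),K,d)[0,0]
    R=np.array(c['R']);t=np.array(c['t']).ravel()
    v=R.T@np.array([p[0],p[1],1]); return -R.T@t, v/np.linalg.norm(v)
def onz(c,uv,z):
    o,v=ray(c,uv); return o+v*(z-o[2])/v[2]
E
python3 - <<'E'
from h import *
a=snap('scene','s1');b=snap('top','t1')
print(get_obs())
cv2.imwrite('pics/both.png',cv2.resize(np.vstack([a['color'],b['color']])[:,:,::-1],(400,600)) )
E
```

```text
{'time': 0.1, 'joint_positions': array([ 1.13199051e+00,  3.42625960e-01,  1.52491566e+00,  1.25135141e-06,
        1.27539538e+00, -1.45978403e-01]), 'dq': array([-0.00018615, -0.00095849, -0.00269345,  0.00016051, -0.00061054,
        0.00088558]), 'tau': array([ 1.07028784e-03, -4.31999803e+01, -2.44694048e+01,  7.18641886e-02,
        5.25614619e-02, -6.18898639e-05]), 'tool_pos': array([151.36791203, 502.34964275, 240.13054058]), 'tcp_rot': array([-3.14026278e+00, -1.96733127e-04,  2.84876474e+00]), 'contact_force': array([ 0.26298231, -0.84697139,  0.11549451]), 'moment': array([0.01507259, 0.04513989, 0.02653071]), 'finger_force': 0.0, 'grip_width': 91.7794492310277}
```

View pics/t1.png

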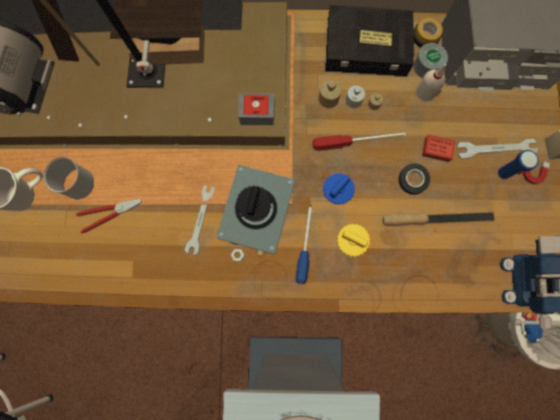

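View pics/s1.png

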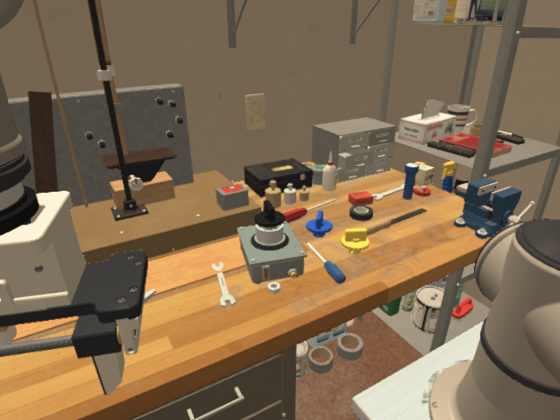

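The top view shows three candidates: a black cap at about (256,205) on a grey box, a blue one at (339,188) and a yellow one at (353,240), both lying loose on the bench. The black one fits because it's black and sits on the neck of the grey reservoir. I'll confirm that with an enlarged crop.

Run:
```python
from h import *
a=np.load('pics/s1.npz');b=np.load('pics/t1.npz')
A=cv2.resize(a['color'][185:285,220:320],(500,500),interpolation=cv2.INTER_CUBIC)
B=cv2.resize(b['color'][160:260,205:305],(500,500),interpolation=cv2.INTER_CUBIC)
cv2.imwrite('pics/crop.png',cv2.resize(np.hstack([B,A])[:,:,::-1],(800,400)))
for c in(a,b): print(-c['R'].T@c['t'].ravel(),c['K'][0,0],c['k1'])
for z in (62,122,141):print(z,onz(b,(256,205),z))
```

```text
[-128.42867466  437.0836249   504.82208078] 382.0826214818794 -0.04733668823928727
[366.59425998  30.26047674 930.18606105] 439.40450512080935 -0.09808832289367153
62 [526.22804444  97.12167609  62.        ]
122 [515.19581587  92.50092468 122.        ]
141 [511.70227682  91.03768674 141.        ]
```

View pics/crop.png

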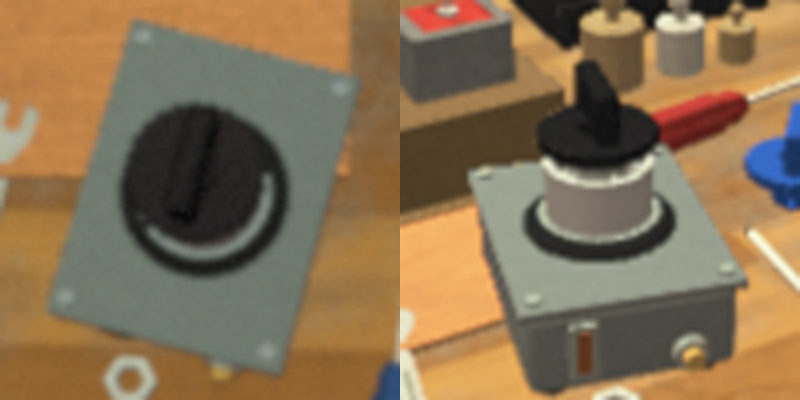

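The crop confirms it: a black disc with an upright bar on the aluminium neck of the grey box, with the bar's top running from about (255.8,187) to (250.8,214) in the top view. Next I compute the approach.

Run:
```python
from h import *
b=np.load('pics/t1.npz');o=get_obs()
p=onz(b,(255.75,186.75),151.5);q=onz(b,(250.75,214.5),151.5);m=(p+q)/2
print(p,q,m,np.linalg.norm(p-q)); phi=np.arctan2(*(p-q)[[1,0]])
yaw=o['tcp_rot'][2];q1=np.arctan2(m[1],m[0])
for k in(0,np.pi):print('yaw',phi+k,'q6',q1+np.pi/2-phi-k,'spin deg',np.degrees(yaw-phi-k))
d=m-o['tool_pos'];c,s=np.cos(yaw),np.sin(yaw)
print('tx,ty',d[0]*c+d[1]*s,d[0]*s-d[1]*c)
# after spin to phi, axes
for f in (phi,):
  c,s=np.cos(f),np.sin(f);print(d[0]*c+d[1]*s,d[0]*s-d[1]*c)
```

```text
[543.51242552  91.60965856 151.5       ] [492.27158563  99.21549832 151.5       ] [517.89200557  95.41257844 151.5       ] 51.802243886107426
yaw -0.14735723427575553 q6 1.900343197782461 spin deg 171.66514398642983
yaw 2.9942354193140375 q6 -1.2412494558073321 spin deg -8.334856013570187
tx,ty -468.3884979598731 -283.8131435252701
422.30024917661274 348.712180751078
```

```bash
python3 -m creep '[{"hand":1,"tx":-0.039,"ty":-0.0236},{"tx":-0.039,"ty":-0.0236},{"tx":-0.039,"ty":-0.0236},{"tx":-0.039,"ty":-0.0236},{"tx":-0.039,"ty":-0.0236}]'
python3 -m creep '[{"tx":-0.039,"ty":-0.0236},{"tx":-0.039,"ty":-0.0236},{"tx":-0.039,"ty":-0.0236},{"tx":-0.039,"ty":-0.0236},{"tx":-0.039,"ty":-0.0236}]'
python3 -m creep '[{"tx":-0.039,"ty":-0.0236},{"tx":-0.039,"ty":-0.0236},{"spin":10.7},{"spin":10.7},{"spin":10.7}]'
python3 -m creep '[{"spin":10.7},{"spin":10.7},{"spin":10.7},{"spin":10.7},{"spin":10.7}]'
python3 -m creep '[{"spin":10.7},{"spin":10.7},{"spin":10.7},{"spin":10.7},{"spin":10.7}]'
python3 -m creep '[{"spin":10.7},{"spin":10.7},{"spin":10.7},{"spin":0.5},{"tz":0}]'
python3 - <<'E'
from h import *
c=snap('wrist','w1');o=get_obs();print(o['tool_pos'],o['tcp_rot'],o['joint_positions'],-c['R'].T@c['t'].ravel())
E
```

```text
[151.3915786  502.41852652 240.22366208] [-3.14051392e+00 -1.77682450e-04  2.84881193e+00] [ 1.13199528e+00  3.42544354e-01  1.52477022e+00  1.96861475e-05
  1.27537119e+00 -1.46026161e-01] [ 79.28681523 524.86354097 384.78927603]invalid input at $[0]: expected keys hand, tx, ty, tz, spin
invalid input at $[0]: expected keys hand, tx, ty, tz, spin
invalid input at $[0]: expected keys hand, tx, ty, tz, spin
invalid input at $[0]: expected keys hand, tx, ty, tz, spin
invalid input at $[0]: expected keys hand, tx, ty, tz, spin
invalid input at $[0]: expected keys hand, tx, ty, tz, spin
```

View pics/w1.png

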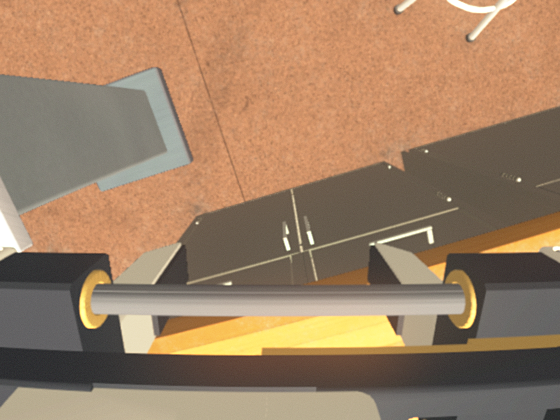

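The calls were refused because every row needs all the keys. The arm hasn't moved, so the wrist picture shows only the floor and the bench edge.

```bash
python3 -m creep '[{"hand":1,"tx":-0.039,"ty":-0.0236,"tz":0,"spin":0},{"hand":1,"tx":-0.039,"ty":-0.0236,"tz":0,"spin":0},{"hand":1,"tx":-0.039,"ty":-0.0236,"tz":0,"spin":0},{"hand":1,"tx":-0.039,"ty":-0.0236,"tz":0,"spin":0},{"hand":1,"tx":-0.039,"ty":-0.0236,"tz":0,"spin":0}]'
python3 -m creep '[{"hand":1,"tx":-0.039,"ty":-0.0236,"tz":0,"spin":0},{"hand":1,"tx":-0.039,"ty":-0.0236,"tz":0,"spin":0},{"hand":1,"tx":-0.039,"ty":-0.0236,"tz":0,"spin":0},{"hand":1,"tx":-0.039,"ty":-0.0236,"tz":0,"spin":0},{"hand":1,"tx":-0.039,"ty":-0.0236,"tz":0,"spin":0}]'
python3 -m creep '[{"hand":1,"tx":-0.039,"ty":-0.0236,"tz":0,"spin":0},{"hand":1,"tx":-0.039,"ty":-0.0236,"tz":0,"spin":0},{"hand":1,"tx":0,"ty":0,"tz":0,"spin":10.7},{"hand":1,"tx":0,"ty":0,"tz":0,"spin":10.7},{"hand":1,"tx":0,"ty":0,"tz":0,"spin":10.7}]'
python3 -m creep '[{"hand":1,"tx":0,"ty":0,"tz":0,"spin":10.7},{"hand":1,"tx":0,"ty":0,"tz":0,"spin":10.7},{"hand":1,"tx":0,"ty":0,"tz":0,"spin":10.7},{"hand":1,"tx":0,"ty":0,"tz":0,"spin":10.7},{"hand":1,"tx":0,"ty":0,"tz":0,"spin":10.7}]'
python3 -m creep '[{"hand":1,"tx":0,"ty":0,"tz":0,"spin":10.7},{"hand":1,"tx":0,"ty":0,"tz":0,"spin":10.7},{"hand":1,"tx":0,"ty":0,"tz":0,"spin":10.7},{"hand":1,"tx":0,"ty":0,"tz":0,"spin":10.7},{"hand":1,"tx":0,"ty":0,"tz":0,"spin":10.7}]'
python3 -m creep '[{"hand":1,"tx":0,"ty":0,"tz":0,"spin":10.7},{"hand":1,"tx":0,"ty":0,"tz":0,"spin":10.7},{"hand":1,"tx":0,"ty":0,"tz":0,"spin":10.7},{"hand":1,"tx":0,"ty":0,"tz":0,"spin":0.5},{"hand":1,"tx":0,"ty":0,"tz":0,"spin":0}]'
python3 - <<'E'
from h import *
c=snap('wrist','w2');o=get_obs();print(o['tool_pos'],o['tcp_rot'],o['joint_positions'],-c['R'].T@c['t'].ravel())
E
```

```text
time: 0.78
tool_pos: [304.9, 332.2, 240.6]
tcp_rot: [3.142, -0.0, 2.849]
contact_force: [0.4, 0.0, 0.3]
grip_width: 92.0
finger_force: 0.0
time: 1.4
tool_pos: [457.5, 162.9, 240.6]
tcp_rot: [3.142, -0.0, 2.849]
contact_force: [0.1, -0.1, 0.9]
grip_width: 91.8
finger_force: 0.0
time: 2.02
tool_pos: [517.8, 96.2, 240.3]
tcp_rot: [-3.141, -0.001, 2.282]
contact_force: [-0.4, 0.7, -0.4]
grip_width: 91.8
finger_force: 0.0
time: 2.65
tool_pos: [517.6, 96.5, 240.4]
tcp_rot: [-3.141, 0.0, 1.349]
contact_force: [0.2, -0.5, 0.3]
grip_width: 91.6
finger_force: 0.0
time: 3.28
tool_pos: [517.7, 96.4, 240.4]
tcp_rot: [-3.141, 0.001, 0.415]
contact_force: [0.1, -1.0, 0.5]
grip_width: 91.9
finger_force: 0.0
time: 3.9
tool_pos: [517.8, 96.4, 240.6]
tcp_rot: [-3.142, 0.0, -0.145]
contact_force: [0.3, -0.2, 0.1]
grip_width: 91.6
finger_force: 0.0
[517.79272997  96.45644884 240.60630748] [-3.14155690e+00  2.47540342e-04 -1.45011693e-01] [3.85584267e-02 3.45363063e-01 1.51948050e+00 8.39310119e-05
 1.27698595e+00 1.75434213e+00] [591.75064991  86.31387755 385.20284792]
```

View pics/w2.png

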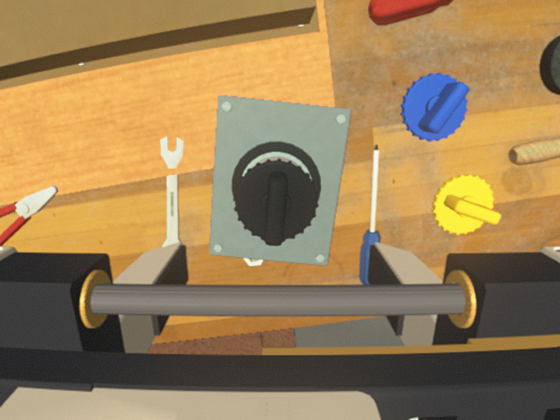

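The wrist view shows the black cap at about (276,195), with its bar running from (278,173) to (275,243). I'll enhance this area and measure it.

Run:
```python
from h import *
c=np.load('pics/w2.npz');b=np.load('pics/t1.npz')
def enh(im,k): 
    im=cv2.resize(im,None,fx=k,fy=k,interpolation=cv2.INTER_CUBIC).astype(float); return np.clip((im-8)*4.5,0,255).astype(np.uint8)[:,:,::-1]
A=enh(c['color'][135:255,225:325],4); B=enh(b['color'][180:236,230:282],8)
h=480; B=cv2.resize(B,(390,420)); B=cv2.copyMakeBorder(B,0,60,0,0,cv2.BORDER_CONSTANT)
cv2.imwrite('pics/e.png',np.hstack([A,B]))
```

```text
(no output)
```

View pics/e.png

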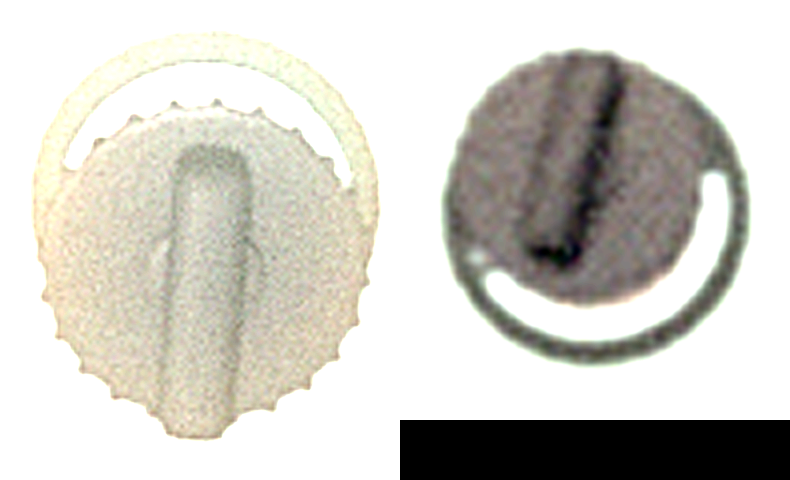

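Run:
```python
from h import *
c=np.load('pics/w2.npz');b=np.load('pics/t1.npz');o=get_obs()
p=onz(c,(278.25,177.5),151.5);q=onz(c,(274,243.5),151.5);m=(p+q)/2
print(p,q,m,np.linalg.norm(p-q)); phi=np.arctan2(*(p-q)[[1,0]]);print('phi',phi)
# disc by lowest/left/right edges at z 121.5
L=onz(c,(225+40/4,135+250/4),121.5);R=onz(c,(225+370/4,135+250/4),121.5);print('disc',L,R,(L+R)/2)
# top view: disc edges (scale 7.5, offset 230,180)
f=lambda x,y,z:onz(b,(230+(x-400)/7.5,180+y/7.5),z)
P=np.array([f(*xy,121.5)[:2] for xy in((447,195),(455,140),(500,72),(560,50),(600,50),(697,190),(685,240),(645,285),(590,303),(530,287))])
A=np.c_[2*P,np.ones(len(P))];s=np.linalg.lstsq(A,(P**2).sum(1),rcond=None)[0];print('circle',s[:2],np.sqrt(s[2]+s[0]**2+s[1]**2))
yaw=o['tcp_rot'][2];d=m-o['tool_pos'];C,S=np.cos(yaw),np.sin(yaw);print('tx,ty',d[0]*C+d[1]*S,d[0]*S-d[1]*C,'spin',np.degrees(yaw-phi))
```

```text
[544.90085807  92.53065674 151.5       ] [496.73282663 102.64436523 151.5       ] [520.81684235  97.58751099 151.5       ] 49.218353814925
phi -0.20696081523195572
disc [527.85934696 129.63853348 121.5       ] [518.42921538  64.78665128 121.5       ] [523.14428117  97.21259238 121.5       ]
circle [518.6363146   97.58620681] 32.08441968777532
tx,ty 2.828928951264718 -1.5561870966797284 spin 3.5494232626866826
```

```bash
python3 -m creep '[{"hand":1,"tx":0.0015,"ty":-0.0012,"tz":0.03,"spin":2},{"hand":1,"tx":0,"ty":0,"tz":0.03,"spin":0},{"hand":1,"tx":0,"ty":0,"tz":0.025,"spin":0},{"hand":1,"tx":0,"ty":0,"tz":0.0145,"spin":0},{"hand":0.4,"tx":0,"ty":0,"tz":0,"spin":0}]'
python3 -m creep '[{"hand":0.25,"tx":0,"ty":0,"tz":0,"spin":0},{"hand":0.25,"tx":0,"ty":0,"tz":0,"spin":0},{"hand":0.25,"tx":0,"ty":0,"tz":0,"spin":0},{"hand":0.25,"tx":0,"ty":0,"tz":0,"spin":0}]'
python3 - <<'E'
from h import *
c=snap('wrist','w3');o=get_obs();print(o['tool_pos'],o['tcp_rot'],o['moment'])
im=np.clip((c['color'].astype(float)-8)*3,0,255).astype(np.uint8)[:,:,::-1]
cv2.imwrite('pics/w3e.png',im[100:420])
E
```

```text
time: 4.58
tool_pos: [519.1, 97.4, 140.6]
tcp_rot: [3.141, 0.002, -0.182]
contact_force: [0.7, -0.1, 1.3]
grip_width: 85.8
finger_force: 0.0
time: 5.08
tool_pos: [519.6, 97.4, 141.5]
tcp_rot: [-3.141, -0.001, -0.183]
contact_force: [-0.4, -0.1, 0.0]
grip_width: 46.5
finger_force: 0.0
[519.584539    97.41353956 141.42453313] [-3.14142722e+00 -3.61889252e-04 -1.82857556e-01] [-0.04706688  0.14168734 -0.01948861]
```

View pics/w3e.png

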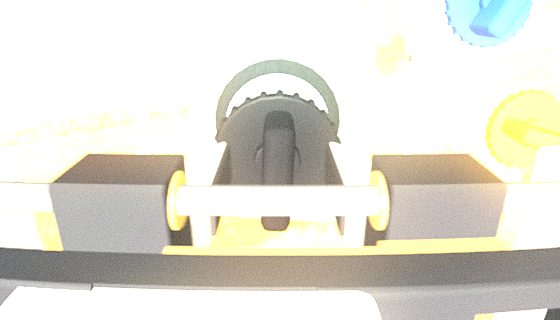

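The picture shows the bar at x≈278, upright, midway between the fingers (185 to 372). So it is centred and aligned, and I'll close.

```bash
python3 -m creep '[{"hand":0.15,"tx":0,"ty":0,"tz":0,"spin":0},{"hand":0.15,"tx":0,"ty":0,"tz":0,"spin":0},{"hand":0.1,"tx":0,"ty":0,"tz":0,"spin":0},{"hand":0.1,"tx":0,"ty":0,"tz":0,"spin":0},{"hand":0.1,"tx":0,"ty":0,"tz":0,"spin":0}]'
python3 -m creep '[{"hand":0,"tx":0,"ty":0,"tz":0,"spin":0},{"hand":0,"tx":0,"ty":0,"tz":0,"spin":0},{"hand":0,"tx":0,"ty":0,"tz":0,"spin":0},{"hand":0,"tx":0,"ty":0,"tz":0,"spin":0}]'
python3 -c "
from plant import get_obs;o=get_obs();print(o['tool_pos'],o['contact_force'],o['moment'])"
```

```text
time: 5.75
tool_pos: [519.6, 97.5, 141.2]
tcp_rot: [-3.141, -0.0, -0.183]
contact_force: [-1.1, 1.1, -0.0]
grip_width: 14.0
finger_force: 30.0
time: 6.25
tool_pos: [519.5, 97.4, 141.2]
tcp_rot: [-3.141, -0.0, -0.183]
contact_force: [0.2, 1.3, -0.6]
grip_width: 14.0
finger_force: 30.0
[519.53801484  97.43808514 141.23376118] [ 0.21118203  1.25433893 -0.62681205] [0.06100239 0.15798773 0.06042315]
```

```bash
cat > m.py <<'E'
from plant import get_obs
o=get_obs();print(o['time'],'z %.2f yaw %.3f Fz %.2f Mz %.3f'%(o['tool_pos'][2],o['tcp_rot'][2],o['contact_force'][2],o['moment'][2]), o['contact_force'][:2].round(1))
E
python3 -m creep '[{"hand":0,"tx":0,"ty":0,"tz":0.0005,"spin":0},{"hand":0,"tx":0,"ty":0,"tz":0.0005,"spin":0},{"hand":0,"tx":0,"ty":0,"tz":0,"spin":0}]' >/dev/null; python3 m.py
python3 -m creep '[{"hand":0,"tx":0,"ty":0,"tz":0.0005,"spin":0},{"hand":0,"tx":0,"ty":0,"tz":0,"spin":0}]' >/dev/null; python3 m.py
```

```text
6.625 z 140.38 yaw -0.183 Fz 2.35 Mz -0.026 [-0.1 -0.3]
6.875 z 139.90 yaw -0.183 Fz 3.20 Mz 0.006 [-0.3  0.3]
```

```bash
python3 -m creep '[{"hand":0,"tx":0,"ty":0,"tz":0,"spin":-3},{"hand":0,"tx":0,"ty":0,"tz":0,"spin":-3},{"hand":0,"tx":0,"ty":0,"tz":0,"spin":0}]' >/dev/null; python3 m.py
python3 -m creep '[{"hand":0,"tx":0,"ty":0,"tz":0,"spin":-3},{"hand":0,"tx":0,"ty":0,"tz":0,"spin":-3},{"hand":0,"tx":0,"ty":0,"tz":0,"spin":0}]' >/dev/null; python3 m.py
```

```text
7.25 z 139.91 yaw -0.079 Fz 4.01 Mz -0.004 [-0.8 -0.6]
7.625 z 139.88 yaw 0.025 Fz 3.45 Mz -0.020 [-0.3  0.2]
```

```bash
python3 -m creep '[{"hand":0,"tx":0,"ty":0,"tz":0,"spin":-3},{"hand":0,"tx":0,"ty":0,"tz":0,"spin":-3},{"hand":0,"tx":0,"ty":0,"tz":0,"spin":0}]' >/dev/null; python3 m.py
python3 -m creep '[{"hand":0,"tx":0,"ty":0,"tz":0,"spin":-3},{"hand":0,"tx":0,"ty":0,"tz":0,"spin":0}]' >/dev/null; python3 m.py
```

```text
8.0 z 139.86 yaw 0.129 Fz 5.00 Mz -0.024 [-0.  0.]
8.25 z 139.83 yaw 0.182 Fz 4.62 Mz -0.086 [0.4 0.1]
```

```bash
python3 -m creep '[{"hand":0,"tx":0,"ty":0,"tz":0,"spin":-3},{"hand":0,"tx":0,"ty":0,"tz":0,"spin":0}]' >/dev/null; python3 m.py
python3 -m creep '[{"hand":0,"tx":0,"ty":0,"tz":0,"spin":-3},{"hand":0,"tx":0,"ty":0,"tz":0,"spin":0}]' >/dev/null; python3 m.py
```

```text
8.5 z 139.81 yaw 0.234 Fz 4.58 Mz 0.038 [ 0.3 -0.2]
8.75 z 139.81 yaw 0.286 Fz 4.69 Mz 0.006 [0.5 0. ]
```

```bash
python3 -m creep '[{"hand":0,"tx":0,"ty":0,"tz":0,"spin":-3},{"hand":0,"tx":0,"ty":0,"tz":0,"spin":0}]' >/dev/null; python3 m.py
python3 -m creep '[{"hand":0,"tx":0,"ty":0,"tz":0,"spin":-3},{"hand":0,"tx":0,"ty":0,"tz":0,"spin":0}]' >/dev/null; python3 m.py
```

```text
9.0 z 139.76 yaw 0.338 Fz 5.79 Mz -0.018 [0.5 0.7]
9.25 z 139.78 yaw 0.391 Fz 5.39 Mz -0.045 [ 0.2 -0.1]
```

```bash
python3 -m creep '[{"hand":0,"tx":0,"ty":0,"tz":0,"spin":-3},{"hand":0,"tx":0,"ty":0,"tz":0,"spin":0}]' >/dev/null; python3 m.py
python3 -m creep '[{"hand":0,"tx":0,"ty":0,"tz":0,"spin":-3},{"hand":0,"tx":0,"ty":0,"tz":0,"spin":0}]' >/dev/null; python3 m.py
```

```text
9.5 z 139.82 yaw 0.443 Fz 5.37 Mz -0.030 [ 0.1 -0.7]
9.75 z 139.85 yaw 0.496 Fz 5.54 Mz -0.034 [ 0.1 -1. ]
```

```bash
python3 -m creep '[{"hand":0,"tx":0,"ty":0,"tz":0,"spin":-3},{"hand":0,"tx":0,"ty":0,"tz":0,"spin":0}]' >/dev/null; python3 m.py
python3 -m creep '[{"hand":0,"tx":0,"ty":0,"tz":0,"spin":-3},{"hand":0,"tx":0,"ty":0,"tz":0,"spin":0}]' >/dev/null; python3 m.py
```

```text
10.0 z 139.79 yaw 0.548 Fz 5.21 Mz 0.012 [-0.1  0.1]
10.25 z 139.56 yaw 0.600 Fz 3.14 Mz 0.071 [ 0.1 -1.2]
```

```bash
python3 -m creep '[{"hand":0,"tx":0,"ty":0,"tz":0,"spin":-3},{"hand":0,"tx":0,"ty":0,"tz":0,"spin":0}]' >/dev/null; python3 m.py
python3 -m creep '[{"hand":0,"tx":0,"ty":0,"tz":0,"spin":-3},{"hand":0,"tx":0,"ty":0,"tz":0,"spin":0}]' >/dev/null; python3 m.py
```

```text
10.5 z 139.39 yaw 0.653 Fz 1.22 Mz 0.080 [ 0.8 -0.5]
10.75 z 139.44 yaw 0.705 Fz 1.55 Mz 0.090 [ 0.1 -0.4]
```

```bash
python3 -m creep '[{"hand":0,"tx":0,"ty":0,"tz":0,"spin":-3},{"hand":0,"tx":0,"ty":0,"tz":0,"spin":0}]' >/dev/null; python3 m.py
```

```text
11.0 z 139.48 yaw 0.757 Fz 0.79 Mz 0.013 [ 0.7 -0.9]
```

The push force dropped from 5.4 to about 1 N at yaw ≈0.62, so the pins are over the gap. I'll go down step by step.

```bash
python3 -m creep '[{"hand":0,"tx":0,"ty":0,"tz":0.001,"spin":1},{"hand":0,"tx":0,"ty":0,"tz":0.001,"spin":0},{"hand":0,"tx":0,"ty":0,"tz":0,"spin":0}]' >/dev/null; python3 m.py
python3 -m creep '[{"hand":0,"tx":0,"ty":0,"tz":0.001,"spin":0},{"hand":0,"tx":0,"ty":0,"tz":0,"spin":0}]' >/dev/null; python3 m.py
```

```text
11.375 z 137.63 yaw 0.742 Fz 1.37 Mz -0.022 [-1.7 -0.3]
11.625 z 136.67 yaw 0.742 Fz 1.65 Mz -0.062 [-1.1 -0.7]
```

```bash
python3 -m creep '[{"hand":0,"tx":0,"ty":0,"tz":0.001,"spin":0},{"hand":0,"tx":0,"ty":0,"tz":0,"spin":0}]' >/dev/null; python3 m.py
python3 -m creep '[{"hand":0,"tx":0,"ty":0,"tz":0.001,"spin":0},{"hand":0,"tx":0,"ty":0,"tz":0,"spin":0}]' >/dev/null; python3 m.py
```

```text
11.875 z 135.65 yaw 0.742 Fz 3.22 Mz -0.012 [-1.2 -0.1]
12.125 z 134.64 yaw 0.742 Fz 3.66 Mz 0.016 [-2.5 -0. ]
```

```bash
python3 -m creep '[{"hand":0,"tx":0,"ty":0,"tz":0.001,"spin":0},{"hand":0,"tx":0,"ty":0,"tz":0,"spin":0}]' >/dev/null; python3 m.py
python3 -m creep '[{"hand":0,"tx":0,"ty":0,"tz":0.001,"spin":0},{"hand":0,"tx":0,"ty":0,"tz":0,"spin":0}]' >/dev/null; python3 m.py
```

```text
12.375 z 133.63 yaw 0.742 Fz 3.42 Mz 0.031 [-1.9  0.6]
12.625 z 132.75 yaw 0.742 Fz 3.79 Mz 0.018 [-2.8  0.2]
```

```bash
python3 -m creep '[{"hand":0,"tx":0,"ty":0,"tz":0.0008,"spin":0},{"hand":0,"tx":0,"ty":0,"tz":0,"spin":0}]' >/dev/null; python3 m.py
```

```text
12.875 z 132.11 yaw 0.742 Fz 5.77 Mz -0.001 [-2.8 -0.2]
```

```bash
python3 -m creep '[{"hand":0,"tx":0,"ty":0,"tz":0.0006,"spin":0},{"hand":0,"tx":0,"ty":0,"tz":0,"spin":0},{"hand":0,"tx":0,"ty":0,"tz":0,"spin":0}]' >/dev/null; python3 m.py; python3 m.py
python3 - <<'E'
from h import *
c=snap('scene','s4')
A=cv2.resize(c['color'][150:280,190:350],(640,520),interpolation=cv2.INTER_CUBIC)[:,:,::-1]
cv2.imwrite('pics/s4c.png',np.clip(A*1.5,0,255).astype(np.uint8))
E
```

```text
13.25 z 131.68 yaw 0.742 Fz 6.83 Mz 0.010 [-3.1  0.5]
13.25 z 131.68 yaw 0.742 Fz 6.83 Mz 0.010 [-3.1  0.5]
```

View pics/s4c.png

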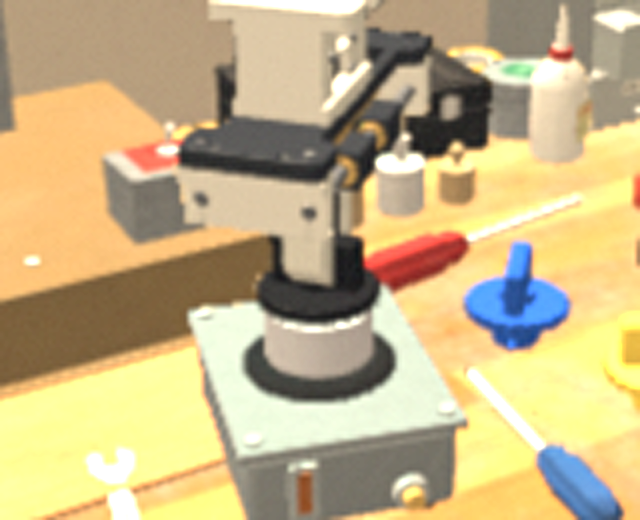

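The disc now sits just above the rim at about (320,300), with only a thin bright gap, so it has dropped in. Now clockwise, following it down.

```bash
python3 -m creep '[{"hand":0,"tx":0,"ty":0,"tz":0.0001,"spin":3},{"hand":0,"tx":0,"ty":0,"tz":0.0001,"spin":3},{"hand":0,"tx":0,"ty":0,"tz":0,"spin":0}]' >/dev/null; python3 m.py
python3 -m creep '[{"hand":0,"tx":0,"ty":0,"tz":0.0001,"spin":3},{"hand":0,"tx":0,"ty":0,"tz":0,"spin":0}]' >/dev/null; python3 m.py
```

```text
13.675 z 131.75 yaw 0.637 Fz 6.13 Mz 0.042 [-1.9  0.2]
13.925 z 131.72 yaw 0.585 Fz 6.57 Mz 0.023 [-1.6  0.4]
```

```bash
python3 -m creep '[{"hand":0,"tx":0,"ty":0,"tz":0.0001,"spin":3},{"hand":0,"tx":0,"ty":0,"tz":0,"spin":0}]' >/dev/null; python3 m.py
python3 -m creep '[{"hand":0,"tx":0,"ty":0,"tz":0.0001,"spin":3},{"hand":0,"tx":0,"ty":0,"tz":0,"spin":0}]' >/dev/null; python3 m.py
```

```text
14.175 z 131.69 yaw 0.532 Fz 6.37 Mz 0.010 [-0.5  0. ]
14.425 z 131.66 yaw 0.480 Fz 7.32 Mz 0.038 [-0.6  1.3]
```

```bash
python3 -m creep '[{"hand":0,"tx":0,"ty":0,"tz":0.00015,"spin":3},{"hand":0,"tx":0,"ty":0,"tz":0.00015,"spin":3},{"hand":0,"tx":0,"ty":0,"tz":0,"spin":0}]' >/dev/null; python3 m.py
python3 -m creep '[{"hand":0,"tx":0,"ty":0,"tz":0.00015,"spin":3},{"hand":0,"tx":0,"ty":0,"tz":0.00015,"spin":3},{"hand":0,"tx":0,"ty":0,"tz":0,"spin":0}]' >/dev/null; python3 m.py
```

```text
14.8 z 131.37 yaw 0.375 Fz 7.79 Mz 0.013 [-0.  -0.1]
15.175 z 131.01 yaw 0.270 Fz 6.33 Mz 0.007 [ 0.5 -0.9]
```

```bash
python3 -m creep '[{"hand":0,"tx":0,"ty":0,"tz":0.00015,"spin":3},{"hand":0,"tx":0,"ty":0,"tz":0.00015,"spin":3},{"hand":0,"tx":0,"ty":0,"tz":0,"spin":0}]' >/dev/null; python3 m.py
```

```text
15.55 z 130.64 yaw 0.166 Fz 5.88 Mz -0.002 [-1.5 -0.1]
```

```bash
python3 -m creep '[{"hand":0,"tx":0,"ty":0,"tz":0.0002,"spin":3},{"hand":0,"tx":0,"ty":0,"tz":0.0002,"spin":3},{"hand":0,"tx":0,"ty":0,"tz":0,"spin":0}]' >/dev/null; python3 m.py
python3 -m creep '[{"hand":0,"tx":0,"ty":0,"tz":0.0002,"spin":3},{"hand":0,"tx":0,"ty":0,"tz":0.0002,"spin":3},{"hand":0,"tx":0,"ty":0,"tz":0,"spin":0}]' >/dev/null; python3 m.py
```

```text
15.925 z 130.22 yaw 0.061 Fz 6.39 Mz -0.039 [0.6 0.1]
16.3 z 129.82 yaw -0.044 Fz 6.69 Mz 0.039 [-0.5 -0.8]
```

```bash
python3 -m creep '[{"hand":0,"tx":0,"ty":0,"tz":0.0002,"spin":3},{"hand":0,"tx":0,"ty":0,"tz":0,"spin":0}]' >/dev/null; python3 m.py
python3 -m creep '[{"hand":0,"tx":0,"ty":0,"tz":0.0002,"spin":3},{"hand":0,"tx":0,"ty":0,"tz":0,"spin":0}]' >/dev/null; python3 m.py
```

```text
16.55 z 129.59 yaw -0.096 Fz 4.37 Mz 0.037 [-0.6 -0.2]
16.8 z 129.35 yaw -0.149 Fz 5.23 Mz 0.001 [ 0.5 -0.2]
```

```bash
python3 -m creep '[{"hand":0,"tx":0,"ty":0,"tz":0.0002,"spin":2},{"hand":0,"tx":0,"ty":0,"tz":0,"spin":0}]' >/dev/null; python3 m.py
```

```text
17.05 z 129.17 yaw -0.183 Fz 4.87 Mz 0.046 [-0.1 -0.7]
```

```bash
python3 -m creep '[{"hand":0,"tx":0,"ty":0,"tz":0.0002,"spin":2},{"hand":0,"tx":0,"ty":0,"tz":0,"spin":0}]' >/dev/null; python3 m.py
python3 -m creep '[{"hand":0,"tx":0,"ty":0,"tz":0.0001,"spin":2},{"hand":0,"tx":0,"ty":0,"tz":0,"spin":0}]' >/dev/null; python3 m.py
```

```text
17.3 z 128.92 yaw -0.218 Fz 6.02 Mz 0.001 [-0.8 -0.4]
17.55 z 128.86 yaw -0.253 Fz 4.93 Mz -0.041 [-0.3 -0. ]
```

```bash
python3 -m creep '[{"hand":0,"tx":0,"ty":0,"tz":0.0001,"spin":2},{"hand":0,"tx":0,"ty":0,"tz":0,"spin":0}]' >/dev/null; python3 m.py
python3 -m creep '[{"hand":0,"tx":0,"ty":0,"tz":0.0001,"spin":2},{"hand":0,"tx":0,"ty":0,"tz":0,"spin":0}]' >/dev/null; python3 m.py
```

```text
17.8 z 128.80 yaw -0.288 Fz 6.98 Mz -0.062 [-0.2  0.7]
18.05 z 128.70 yaw -0.323 Fz 6.46 Mz 0.006 [-1.  -1.6]
```

```bash
python3 -m creep '[{"hand":0,"tx":0,"ty":0,"tz":0.0001,"spin":2},{"hand":0,"tx":0,"ty":0,"tz":0,"spin":0}]' >/dev/null; python3 m.py
python3 -m creep '[{"hand":0,"tx":0,"ty":0,"tz":0,"spin":2},{"hand":0,"tx":0,"ty":0,"tz":0,"spin":0}]' >/dev/null; python3 m.py
```

```text
18.3 z 128.59 yaw -0.358 Fz 5.76 Mz 0.092 [-1.3 -0.3]
18.55 z 128.52 yaw -0.392 Fz 7.65 Mz 0.104 [-1.8  0.4]
```

```bash
python3 -m creep '[{"hand":0,"tx":0,"ty":0,"tz":0,"spin":2},{"hand":0,"tx":0,"ty":0,"tz":0,"spin":0}]' >/dev/null; python3 m.py
```

```text
18.8 z 128.53 yaw -0.427 Fz 7.33 Mz 0.248 [-1.7  0.3]
```

The torque is rising to 0.25 N m, so the cap is at the stop and home. I'll relax the twist and the push before opening.

```bash
python3 -m creep '[{"hand":0,"tx":0,"ty":0,"tz":0,"spin":-2},{"hand":0,"tx":0,"ty":0,"tz":-0.001,"spin":0},{"hand":0,"tx":0,"ty":0,"tz":-0.001,"spin":0},{"hand":0,"tx":0,"ty":0,"tz":0,"spin":0}]' >/dev/null; python3 m.py
python3 - <<'E'
from h import *
c=snap('scene','s5')
A=cv2.resize(c['color'][170:280,200:320],(600,550),interpolation=cv2.INTER_CUBIC)[:,:,::-1]
cv2.imwrite('pics/s5c.png',np.clip(A*1.5,0,255).astype(np.uint8))
E
```

```text
19.3 z 130.01 yaw -0.392 Fz 2.42 Mz 0.067 [0.2 0.9]
```

View pics/s5c.png

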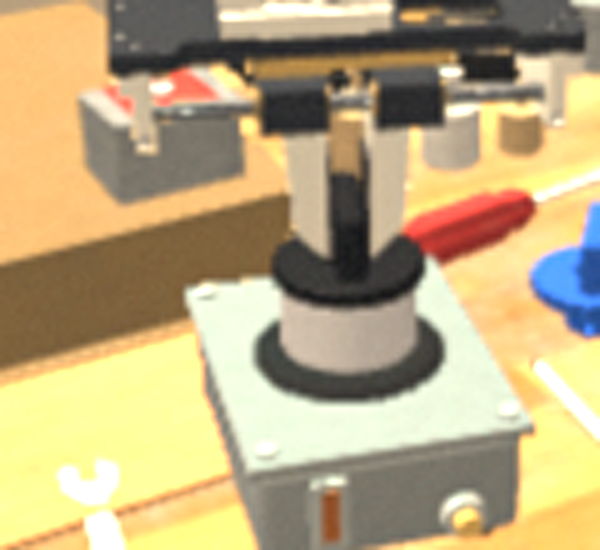

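The disc at about (348,270) is closed on the rim with no bright gap. Raising 1.5 mm took off about 5 N, which matches the rubber's stiffness, so the thread is holding. I'll open and retreat.

```bash
python3 -m creep '[{"hand":0,"tx":0,"ty":0,"tz":-0.0006,"spin":-0.5},{"hand":0.3,"tx":0,"ty":0,"tz":0,"spin":0},{"hand":0.5,"tx":0,"ty":0,"tz":0,"spin":0},{"hand":0.5,"tx":0,"ty":0,"tz":0,"spin":0},{"hand":0.5,"tx":0,"ty":0,"tz":0,"spin":0}]'
python3 -m creep '[{"hand":0.5,"tx":0,"ty":0,"tz":-0.02,"spin":0},{"hand":0.5,"tx":0,"ty":0,"tz":-0.04,"spin":0},{"hand":0.5,"tx":0,"ty":0,"tz":-0.04,"spin":0},{"hand":0.5,"tx":0,"ty":0,"tz":0,"spin":0},{"hand":0.5,"tx":0,"ty":0,"tz":0,"spin":0}]'
python3 - <<'E'
from h import *
c=snap('scene','s6')
A=cv2.resize(c['color'][170:280,200:320],(600,550),interpolation=cv2.INTER_CUBIC)[:,:,::-1]
cv2.imwrite('pics/s6c.png',np.clip(A*1.5,0,255).astype(np.uint8))
E
```

```text
time: 19.98
tool_pos: [519.4, 97.4, 130.4]
tcp_rot: [3.142, 0.0, -0.384]
contact_force: [-0.8, 0.5, 1.0]
grip_width: 44.9
finger_force: 0.0
time: 20.6
tool_pos: [519.0, 97.4, 229.8]
tcp_rot: [3.141, 0.001, -0.384]
contact_force: [-0.4, -0.2, -0.0]
grip_width: 45.7
finger_force: 0.0
```

View pics/s6c.png

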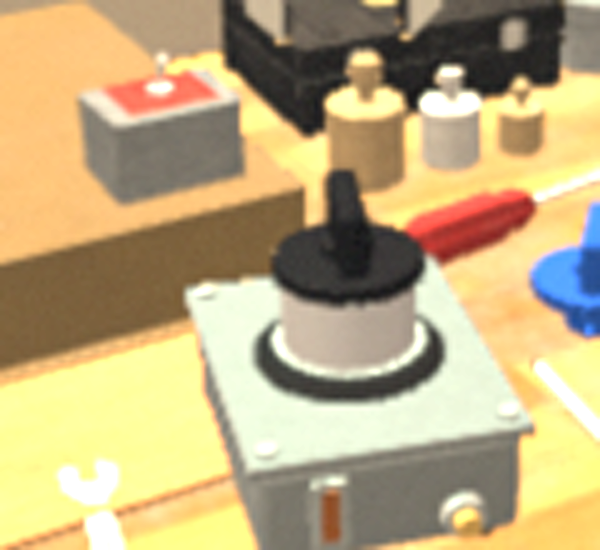

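The cap at about (348,262) is level and closed on the neck, and the gripper is clear of it. Handing in.

```bash
python3 -c "
from plant import close_job;print(close_job())"
```

```text
the job is handed in; nothing more can be done
None
```

The cap dropped into the thread start, was turned clockwise to its stop and released; the last picture shows it level and closed on the rim, and the job is handed in (no verdict was returned).

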